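Roll a tube stub into the length-check cradle

ROBOT

A 6-joint arm with a two-finger parallel gripper is mounted at the origin on a cart in front of the work surface, level with it; the furniture and walls round the work are solid. World frame = base frame: x ahead of the robot, y to its left, z up, the work surface at z = 0. Lengths are in mm, angles in rad, forces in N, time in s.
With the tool pointing down it reaches from about 350 to 975 mm from the base axis. Payload 17.4 kg.
Tool frame: the origin (TCP) lies between the finger pads; the fingertips stand arm.tips_ahead ahead of it and the grasp point (between the pads) lies 8 mm behind it (arm.tips_ahead is the distance from the TCP to the fingertips, in mm); z points along the fingers, y is the direction in which the jaws open and shut (so a half turn about z gives the same grasp; the last joint's range is limited). The gripper opens to 85 mm and grips with 20 to 120 N. Pads are 22 mm wide; open, the fingers measure 114 mm over their backs; the gripper's body (76 mm by 85 mm) begins 54 mm behind the grasp point. The pads swing forward as they close: fully open they stand 13 mm farther back than shut.
Start: joints at [-0.038, 0.116, 1.442, -0, 1.584, -0.038], TCP at [675.006, -0.009, 242.303] pointing down, gripper open.
Joint ranges: [-2.83, 2.83], [-0.83, 2.19], [0.07, 2.5], [-1.14, 4.28], [0.01, 3], [-2.97, 2.97]. Speed limits (rad/s): [1.89, 1.89, 2.22, 3.14, 3.14, 3.14].

INTERFACE

Orientations are given as [roll, pitch, yaw] about the fixed x, y, z axes, in that order (R = Rz(yaw) Ry(pitch) Rx(roll)).
In Python, from plant import arm, viewer gives the robot as it stands.
- The arm moves only by the tool apply_moves, never from a script. Its argument "targets" is a list of rows, each an object with "offset": the shift along the tool's x, y, z in mm, a list of three; "delta_rot": the turn, a rotation vector about the tool's x, y, z in degrees, a list of three; "claw": the closure, from 0 (fully open) to 1 (shut). A call has 1 to 20 rows; each row is the pose to reach, as a shift and turn from the pose measured when the call began, along the tool's axes at that moment; what a row does not reach only later rows make up. A row lasts 1/8 s, in which the tool goes at most 62.5 mm and 10.7 degrees, less where a joint would pass 70% of its speed; a pose out of reach is approached as far as the arm can. A call with a gripper value outside its range is refused whole. The fingers move at their own pace and stop on an object; "newtons" is the grip in N (left out, the last holds). Time passes only in rows, so rows that repeat a pose let the fingers close. It gives the time, the measured TCP pose, the force and the opening at its end, in the units of the state.
- arm.get_state(): the state, without advancing time (a new reading comes with each control period).
- viewer.read_camera(name): name is "scene" or "side" or "wrist"; returns a dict with "color" (400x640x3 uint8, red, green, blue), "vertical_fov" (degrees; the focal length in pixels is half the picture's height over the tangent of half this angle, whatever the lens; pixels are square), "cx", "cy" (the principal point, pixels), "distortion" ([k1, k2, p1, p2, k3] as OpenCV has them; the pictures are not rectified), "eye" and "rotation" of the camera in the world. Camera axes: x right, y up, looking along -z (the intrinsics and any distortion apply to the point x, -y, -z); pixel columns grow to the right and rows downward; lengths in mm; the calibration is good to about 2 mm. A picture is of the moment at which its call begins. There is no depth.
- arm.close_job(): hands the job in, once; it reports no verdict.
The state is a dict: "t": time; "joints": joint angles; "qd": joint speeds; "effort": joint torques, N m; "tcp_pos": TCP position; "orientation": TCP orientation; "force": force on the tool from outside, world axes, zero at the start; "torque": the same for the moment, N m; "grip_width": opening from 0.0 (shut) to 1.0 (fully open).
Only numpy, scipy, OpenCV 4.12 (cv2) and the standard library are available. Lean on these libraries where they do the work, as an engineer would, in place of code of your own. Each camera call takes 0.05 s, during which the arm holds its last target.

TASK

Roll the steel tube stub along the bench by pushing its side with the fingertips, up the ramp of the blue cradle and into its V-groove, without gripping or lifting it. Then push it endwise along the groove until it touches the cradle's steel end stop, and leave it lying there. Leave the two sample pots and the padlock alone.

Things in the scene. Friction and masses are not known exactly. Their poses are not given: they have to be found in the camera images.
- tube: Loose bright steel tube stub, 40 mm diameter, 160 mm long, flat ends (solid to touch), 0.25 to 0.45 kg, slippery (friction 0.3). Origin at its centre; y along the tube, roughly the cradle's y; x, z turn as it rolls. Lies in front of the ramp, 110 to 150 mm from the groove, up to 0.1 rad askew. Pushed slowly on its side it rolls, and stops soon after the push ends.
- cradle: Blue plastic V-cradle fixed to the bench. Origin on the bench under the groove's bottom; y along the groove to the stop, x across, away from the ramp. Blue part: x -56 to 48, y -95 to 60 mm. Ramp from z 0 at x -56 to a crest z 11 at x -17; groove faces slope 30 deg: down to z 2 at x 0, up to z 22 at x 35. A tube pushed over the crest drops in by itself. Steel stop plate at y 60 to 67, 46 high.
- seat (a point): Point where the tube's centre must end: tube lying in the groove with its end against the stop (cradle frame x = 0, y = -20, z = 25 mm); axes as the cradle's. The tube's other end then stands 5 mm out of the open end of the cradle.
- stop_face (a point): Point on the stop's face, at the height of the seated tube's axis (cradle frame x = 0, y = 60, z = 25 mm), axes as the cradle's.
- blue_pot: Bystander: upright sample pot with blue lid, 50 mm across, 66 mm high, behind the cradle. Origin at the centre of its underside.
- padlock: Bystander: red padlock lying flat, 76x38x20 mm, beyond the stop end of the cradle. Origin at the centre of its underside.
- white_pot: Bystander: upright sample pot with white lid, 50 mm across, 66 mm high, beyond the open end of the cradle and nearer the robot. Origin at the centre of its underside.
Mind the look-alikes: they are no part of the job. Leave any green look-alike of the tube alone.

How it is judged (in metres and radians):
On the way, in this order (a step that is already met when the one before it is completed fails the run):
1. the tube rolls: it turns about its axis on its way to the cradle (angular speed of tube above 0.3 rad/s), for 0.2 s.
2. the tube lies in the V-groove along its length (x of tube in the frame of seat between -0.005 and 0.005 m and z of tube in the frame of seat between -0.004 and 0.004 m and angle between the y axis of tube and the y axis of cradle, either way round below 0.05 rad), for 0.2 s.
At the end, for the whole second after the job is handed in: The tube lies at rest in the V-groove (centre within 5 mm across and 4 mm in height of the seat, within 0.05 rad of the groove) with its end against the stop (gap under 4 mm) (all of step 2 and y of tube in the frame of seat between -0.004 and 0.003 m and linear speed of tube below 0.01 m/s); the robot touches nothing.
It fails at once if the tube is lifted or carried (height (world z) of tube above 0.042 m or (height (world z) of tube above 0.037 m and x of tube in the frame of seat below 0 m) or (height (world z) of tube above 0.027 m and x of tube in the frame of seat below -0.07 m) or angle between tube's own y axis and vertical below 1.3 rad or angle between tube's own y axis and vertical above 1.84 rad).
It fails at once if the blue-lidded sample pot is pushed away or knocked over (distance of blue_pot from where it was at the start of the episode above 0.015 m or angle between blue_pot's own z axis and vertical above 0.3 rad).
It fails at once if the padlock is pushed away or knocked over (distance of padlock from where it was at the start of the episode above 0.015 m or angle between padlock's own z axis and vertical above 0.3 rad).
It fails at once if the white-lidded sample pot is pushed away or knocked over (distance of white_pot from where it was at the start of the episode above 0.015 m or angle between white_pot's own z axis and vertical above 0.3 rad).
It also fails if it takes over 51 s, if anything falls off the work surface, if the arm or the gripper's body presses on something with over 40 N, if the wrist force passes 120 N, or if a joint passes its speed limit or range.

## Working session

There is one attempt and no reset: what is moved stays moved. The work goes in short steps, Python scripts to look and compute and a tool call to move; the robot and the scene stay as the last step left them, time stands still between calls to the robot, and variables do not carry over. Pictures are saved under pics/ and viewed, and the job is handed in when it is done.

Besides the shell and the picture viewer there is one more tool, called as name([rows], argument=value, ...), one row to a line, values as JSON. apply_moves: Moves the arm, as the interface text tells. Its arguments: {"type":"object","properties":{"targets":{"type":"array"},"newtons":{"type":"number"}},"required":["targets"]}

```bash
mkdir -p pics; cat > h.py <<'E'
import numpy as np, cv2
from plant import arm, viewer
def K(c):
    f=200/np.tan(np.radians(c["vertical_fov"])/2); f=c["color"].shape[0]/2/np.tan(np.radians(c["vertical_fov"])/2)
    return np.array([[f,0,c["cx"]],[0,f,c["cy"]],[0,0,1.]])
def ray(c,px):
    p=cv2.undistortPoints(np.array(px,float).reshape(-1,1,2),K(c),np.array(c["distortion"],float)).reshape(-1,2)
    d=np.c_[p[:,0],-p[:,1],-np.ones(len(p))]@np.array(c["rotation"]).T
    return np.array(c["eye"]),d
def onz(c,px,z):
    e,d=ray(c,px); z=np.broadcast_to(z,len(d)); return e+d*((z-e[2])/d[:,2])[:,None]
def proj(c,P):
    q=(np.array(P,float).reshape(-1,3)-np.array(c["eye"]))@np.array(c["rotation"])
    q=q*[1,-1,-1]
    return cv2.projectPoints(q.reshape(-1,1,3),np.zeros(3),np.zeros(3),K(c),np.array(c["distortion"],float))[0].reshape(-1,2)
def snap(n,tag):
    c=viewer.read_camera(n); cv2.imwrite(f"pics/{n}_{tag}.png",cv2.cvtColor(c["color"],cv2.COLOR_RGB2BGR)); return c
E
python3 - <<'E'
from h import *
for n in ["scene","side","wrist"]:
    c=snap(n,"0"); print(n,np.round(c["eye"]),np.round(c["rotation"],3).tolist(),c["vertical_fov"],c["distortion"])
print(arm.get_state(), arm.tips_ahead)
E
```

```text
scene [  28.  877. 1023.] [0.811, 0.017, -2.596] 42.877216835845424 [0.00953259 0.         0.         0.         0.        ]
side [ 294. -603.  549.] [0.913, -0.004, -0.408] 54.365149830989516 [0.01738368 0.         0.         0.         0.        ]
wrist [675.  80. 373.] [-0.313, 0.001, -0.0] 68.97338279729021 [-0.02529856  0.          0.          0.          0.        ]
{'t': 0.15, 'joints': array([-3.78147654e-02,  1.16363896e-01,  1.44211571e+00,  9.34113222e-06,
        1.58399454e+00, -3.77871522e-02]), 'qd': array([ 0.00044368, -0.00229935, -0.00188882,  0.00119957,  0.00013284,
       -0.00048144]), 'effort': array([ 7.81324125e-04, -7.32512355e+01, -6.32847619e+01, -3.31336332e-05,
        5.00968890e-03,  2.64853352e-04]), 'tcp_pos': array([ 6.74863714e+02, -1.11361910e-02,  2.41737367e+02]), 'orientation': array([-3.14071214e+00, -4.26349031e-05,  1.57076881e+00]), 'force': array([ 0.1978917 , -0.43725768, -0.54640781]), 'torque': array([-0.03667101,  0.00037184,  0.0029049 ]), 'grip_width': 1.0017029329332974} 11.0
```

```bash
cat >> h.py <<'E'
from scipy.spatial.transform import Rotation as _R
_rc=viewer.read_camera
def cam(n):
    c=dict(_rc(n)); c["rotation"]=_R.from_euler("xyz",c["rotation"]).as_matrix(); return c
def snap(n,tag):
    c=cam(n); cv2.imwrite(f"pics/{n}_{tag}.png",cv2.cvtColor(c["color"],cv2.COLOR_RGB2BGR)); return c
E
```

```text
(no output)
```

View pics/scene_0.png

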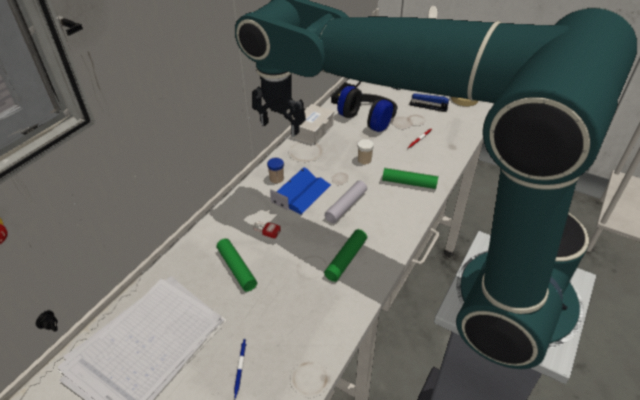

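View pics/side_0.png

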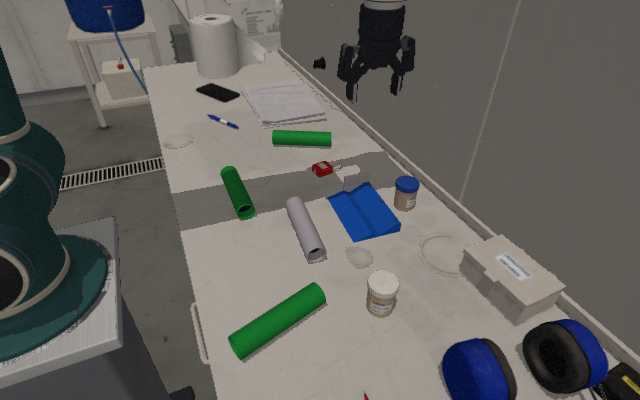

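View pics/wrist_0.png

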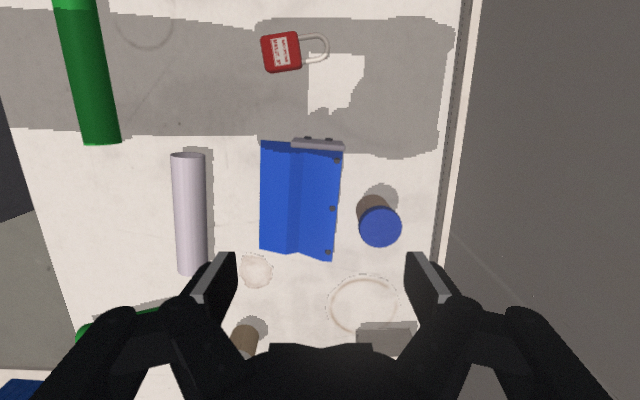

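```bash
python3 - <<'E'
from h import *
c=snap("wrist","1")
big=cv2.resize(c["color"][120:300,150:430],None,fx=2.85,fy=2.85,interpolation=cv2.INTER_CUBIC)
cv2.imwrite("pics/wcrop.png",big[:,:,::-1])
hsv=cv2.cvtColor(c["color"],cv2.COLOR_RGB2HSV)
m=cv2.inRange(hsv,(105,150,80),(125,255,255)); n,l,s,_=cv2.connectedComponentsWithStats(m)
i=[k for k in range(1,n) if s[k,0]<300 and s[k,0]>200][0:3]; print(s[1:][s[1:,4]>100])
k=max((k for k in range(1,n) if 230<s[k,0]<300),key=lambda k:s[k,4])
mm=(l==k)
# left edge (toe, z=0)
rows=[r for r in range(150,245,5)]
pts=[(np.where(mm[r])[0].min()-0.5,r) for r in rows]
P=onz(c,pts,0); f=np.polyfit(P[:,1],P[:,0],1); print("toe line x=a y+b",f, "resid",np.ptp(P[:,0]-np.polyval(f,P[:,1])), "yaw",-np.arctan(f[0]))
hull=cv2.approxPolyDP(cv2.findContours(mm.astype(np.uint8),0,1)[0][0],2,True).reshape(-1,2); 
for h in hull: print(h,np.round(onz(c,[h],0)[0],1),np.round(onz(c,[h],22)[0],1))
# tube: bright grey
g=c["color"][140:285,160:225].astype(int)
for r in (165,185,205,225,245,265):
    print(r,c["color"][r,165:222:3].sum(1).tolist())
E
```

```text
[[ 259  141   83  120 8206]
 [ 361  211   19   18  104]]
toe line x=a y+b [7.80580792e-02 5.95905623e+02] resid 1.3177079466005353 yaw -0.07790011867328668
[261 141] [599.3  33.6   0. ] [603.8  36.4  22. ]
[260 248] [ 588.4 -117.9    0. ] [ 593.5 -106.3   22. ]
[282 253] [ 619.6 -125.9    0. ] [ 622.9 -113.8   22. ]
[299 251] [ 644.1 -122.6    0. ] [ 646.  -110.7   22. ]
[322 260] [ 677.2 -137.3    0. ] [ 677.1 -124.5   22. ]
[330 260] [ 688.8 -137.2    0. ] [ 688.  -124.5   22. ]
[341 152] [701.3  19.6   0. ] [699.8  23.1  22. ]
[291 148] [637.2  24.7   0. ] [639.5  27.9  22. ]
[285 142] [629.8  32.3   0. ] [632.5  35.1  22. ]
165 [617, 627, 511, 579, 593, 624, 592, 596, 566, 507, 457, 426, 352, 251, 440, 437, 631, 644, 650]
185 [630, 632, 609, 558, 586, 614, 602, 588, 559, 515, 456, 420, 344, 263, 434, 433, 624, 641, 652]
205 [643, 651, 650, 528, 578, 600, 614, 593, 563, 528, 457, 415, 350, 251, 420, 441, 542, 649, 646]
225 [651, 657, 651, 524, 559, 583, 615, 594, 571, 532, 488, 424, 367, 269, 394, 423, 418, 604, 616]
245 [652, 643, 642, 648, 539, 586, 609, 596, 583, 525, 494, 432, 369, 275, 306, 426, 432, 647, 641]
265 [639, 644, 650, 653, 517, 566, 589, 608, 588, 539, 510, 446, 269, 68, 38, 262, 276, 273, 265]
```

View pics/wcrop.png

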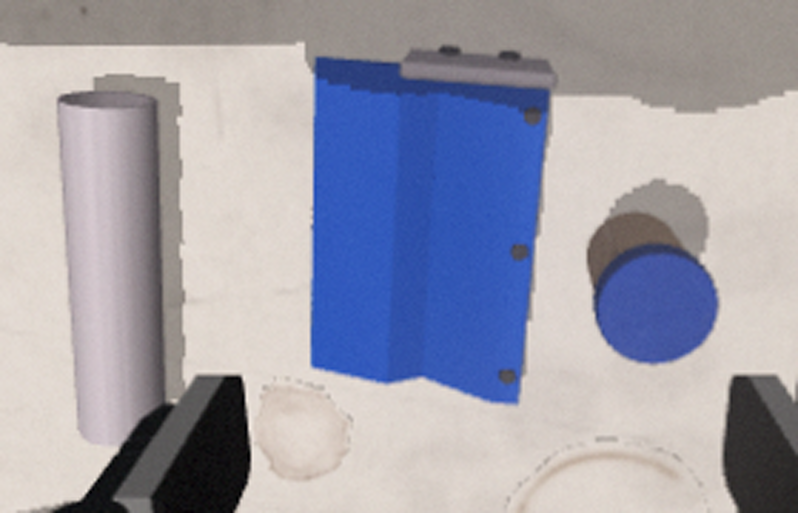

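```bash
python3 - <<'E'
from h import *
from scipy.optimize import least_squares
c=cam("wrist"); s=cam("side")
big=cv2.resize(s["color"][130:330,210:490],None,fx=2.85,fy=2.85,interpolation=cv2.INTER_CUBIC)
cv2.imwrite("pics/scrop.png",big[:,:,::-1])
M=np.array([(-56,60,0),(-56,-95,0),(-17,-95,11),(0,-95,2),(35,-95,22),(48,-95,22)],float)
px=np.array([(260.5,140.5),(259.5,248.7),(282.5,253.7),(299,251.7),(321.5,260.7),(330.7,261)])
def T(p): 
    return M@_R.from_euler("z",p[2]).as_matrix().T+[p[0],p[1],0]
r=least_squares(lambda p:(proj(c,T(p))-px).ravel(),[650,-27,-.08]); print(r.x,r.fun.reshape(-1,2).round(1).tolist())
p=r.x
np.save("cr.npy",p)
# tube axis: bisector of silhouette edges
eye=np.array(c["eye"])
def plane(a,b):
    e,d=ray(c,[a,b]); n=np.cross(d[0],d[1]); return n/np.linalg.norm(n)
n1=plane((171.1,155.1),(177,271.6)); n2=plane((205.1,155.1),(207.9,260))
# axis at z=20: line x=a+b*y, distance 20 from both planes -> solve
def f(q):
    P=np.array([[q[0]+q[1]*y,y,20] for y in (20,-120)]); 
    return np.r_[(P-eye)@n1-20*np.sign(((P-eye)@n1)),(P-eye)@n2-20*np.sign((P-eye)@n2)]
r=least_squares(f,[480,0.05]); print("tube x=a+b y",r.x,r.fun)
print(onz(c,[(188,153),(188,157),(190,274.5)],[40,20,20]))
print("radius mm check", onz(c,[(171.1,155.1),(205.1,155.1)],20))
E
```

```text
Traceback (most recent call last):
NameError: name '_R' is not defined
```

View pics/scrop.png

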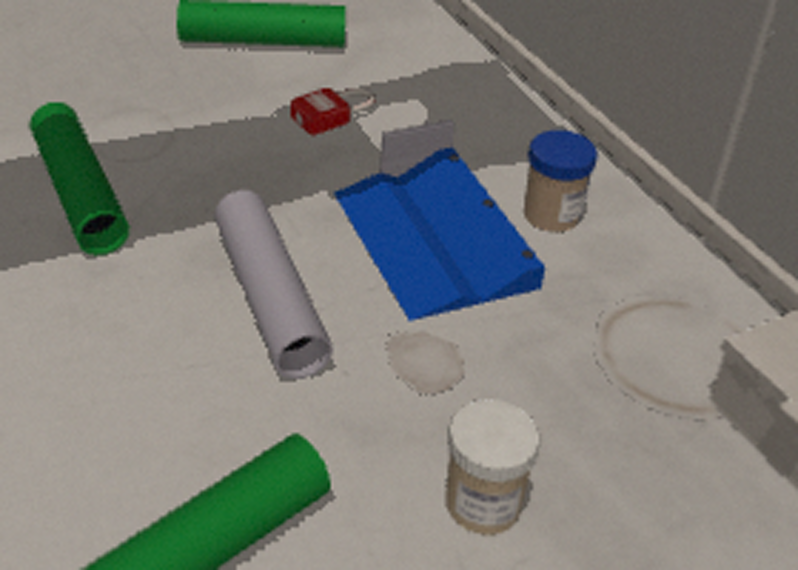

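```bash
sed -i 's/as _R/as R_/; s/_R\.from/R_.from/' h.py; python3 - <<'E'
from h import *
from scipy.optimize import least_squares
c=cam("wrist"); s=cam("side")
S=lambda L: np.array(L)/2.85+[210,130]-.3
M=np.array([(-56,60,0),(-56,-95,0),(-17,-95,11),(0,-95,2),(35,-95,22),(48,-95,22)],float)
px=np.array([(260.5,140.5),(259.5,248.7),(282.5,253.7),(299,251.7),(321.5,260.7),(330.7,261)])
Ms=M[[0,1,5]]; ps=S([(337,193),(411,319),(543,264)])
def T(p,M): return M@R_.from_euler("z",p[2]).as_matrix().T+[p[0],p[1],0]
for nm,g in [("w",lambda p:(proj(c,T(p,M))-px).ravel()),("s",lambda p:(proj(s,T(p,Ms))-ps).ravel()),("both",lambda p:np.r_[(proj(c,T(p,M))-px).ravel(),(proj(s,T(p,Ms))-ps).ravel()])]:
    r=least_squares(g,[650,-27,-.08]); print(nm,r.x.round(3),r.fun.reshape(-1,2).round(1).tolist())
p=r.x; np.save("cr.npy",p)
eye=np.array(c["eye"])
def plane(a,b):
    e,d=ray(c,[a,b]); n=np.cross(d[0],d[1]); return n/np.linalg.norm(n)
n1=plane((171.1,155.1),(177,271.6)); n2=plane((205.1,155.1),(207.9,260))
def f(q):
    P=np.array([[q[0]+q[1]*y,y,20] for y in (20,-120)]); 
    return np.r_[(P-eye)@n1-20*np.sign(((P-eye)@n1)),(P-eye)@n2-20*np.sign((P-eye)@n2)]
r=least_squares(f,[480,0.05]); print("tube x=a+b y",r.x,r.fun)
print("wrist ends",onz(c,[(188,153),(188,157),(190,274.5)],[40,20,20]).round(1).tolist())
print("side near end",onz(s,S([(303,356)]),20).round(1), "far top",onz(s,S([(237,191)]),40).round(1))
# pots
print("white base",onz(s,S([(486,525)]),0).round(), "lid",onz(s,S([(494,432)]),66).round())
print("blue lid s",onz(s,S([(562,152)]),66).round(),"w",onz(c,[(380.5,227)],66).round())
print("white w green end s",onz(s,S([(312,462)]),20).round())
print("padlock",onz(s,S([(320,115)]),15).round(),onz(s,S([(375,100)]),5).round())
E
```

```text
w [ 6.49515e+02 -2.86070e+01 -7.80000e-02] [[-0.5, -1.1], [-1.0, -0.2], [2.2, 0.6], [-1.7, 0.3], [0.3, 0.2], [0.6, 0.5]]
s [ 6.51391e+02 -2.68530e+01 -8.40000e-02] [[-0.7, -0.6], [-0.4, 0.0], [1.1, 0.3]]
both [ 6.4979e+02 -2.8454e+01 -8.0000e-02] [[-0.2, -1.3], [-1.0, -0.3], [2.3, 0.4], [-1.6, 0.2], [0.4, 0.1], [0.6, 0.5], [-1.1, -0.0], [-0.5, 0.8], [1.0, 0.9]]
tube x=a+b y [5.11166941e+02 1.02645635e-01] [ 0.84165006 -0.00461458 -0.80554135  0.00441661]
wrist ends [[522.1, 25.1, 40.0], [512.3, 16.9, 20.0], [491.5, -149.5, 20.0]]
side near end [[ 496.7 -137.5   20. ]] far top [[510.8  20.   40. ]]
white base [[ 549. -285.    0.]] lid [[ 554. -273.   66.]]
blue lid s [[739. -62.  66.]] w [[744. -56.  66.]]
white w green end s [[ 468. -219.   20.]]
padlock [[625. 123.  15.]] [[687. 139.   5.]]
```

```bash
python3 - <<'E'
from h import *
s=cam("side")
for z in (226,231,236,241,246): print(z,proj(s,[(675-45,0,z),(675+45,0,z)]).round(1).tolist())
cv2.imwrite("pics/f.png",cv2.resize(s["color"][0:120,300:460],None,fx=4,fy=4,interpolation=cv2.INTER_CUBIC)[:,:,::-1])
E
```

```text
226 [[352.0, 110.2], [392.6, 102.4]]
231 [[352.2, 107.8], [392.9, 100.0]]
236 [[352.3, 105.3], [393.2, 97.6]]
241 [[352.5, 102.8], [393.5, 95.2]]
246 [[352.7, 100.3], [393.9, 92.7]]
```

View pics/f.png

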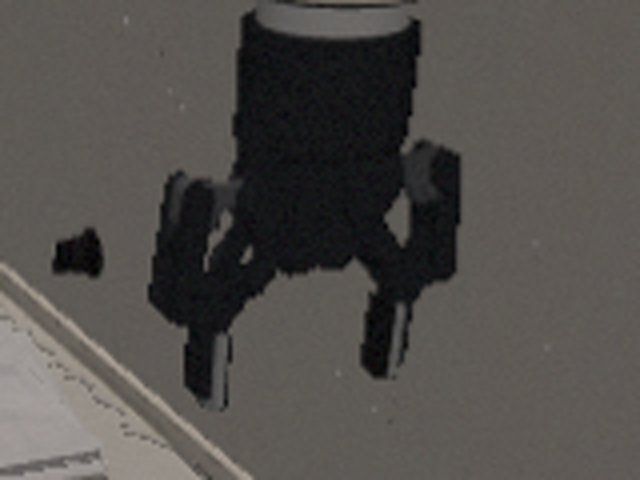

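apply_moves([
  {"offset": [-6, -25, 15], "delta_rot": [0, 0, 10], "claw": 0},
  {"offset": [-13, -50, 30], "delta_rot": [0, 0, 20], "claw": 0},
  {"offset": [-19, -75, 50], "delta_rot": [0, 0, 30], "claw": 0},
  {"offset": [-25, -100, 70], "delta_rot": [0, 0, 40], "claw": 0},
  {"offset": [-32, -125, 90], "delta_rot": [0, 0, 50], "claw": 0},
  {"offset": [-38, -150, 110], "delta_rot": [0, 0, 60], "claw": 0},
  {"offset": [-45, -175, 130], "delta_rot": [0, 0, 70], "claw": 0},
  {"offset": [-51, -200, 150], "delta_rot": [0, 0, 80], "claw": 0},
  {"offset": [-57, -225, 162], "delta_rot": [0, 0, 90], "claw": 0},
  {"offset": [-57, -225, 162], "delta_rot": [0, 0, 94.6], "claw": 0},
  {"offset": [-57, -225, 162], "delta_rot": [0, 0, 94.6], "claw": 0},
  {"offset": [-57, -225, 162], "delta_rot": [0, 0, 94.6], "claw": 0},
])

```text
t: 1.95
tcp_pos: [450.2, -57.0, 80.5]
orientation: [3.142, -0.0, -0.078]
force: [0.0, -0.8, 0.4]
grip_width: 0.999
```

```bash
python3 - <<'E'
from h import *
s=snap("side","2"); c=snap("wrist","2"); print(arm.get_state()["tcp_pos"],arm.get_state()["orientation"],arm.get_state()["t"])
E
```

```text
[450.1945036  -56.94650808  80.37729264] [ 3.14159143e+00  4.56432839e-06 -7.88059903e-02] 2.05
```

View pics/wrist_2.png

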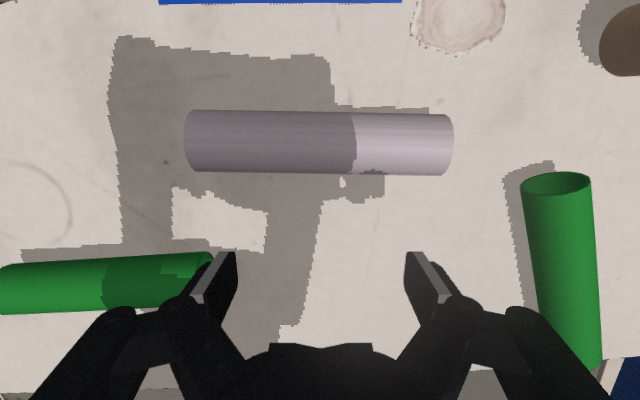

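View pics/side_2.png

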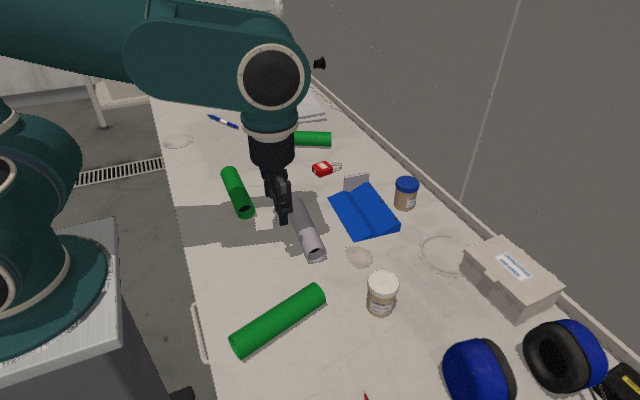

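```bash
python3 - <<'E'
from h import *
c=cam("wrist"); p=np.load("cr.npy")
def cr(P): 
    P=np.asarray(P)-[p[0],p[1],0]; return (P@R_.from_euler("z",p[2]).as_matrix()).round(1)
g=onz(c,[(212,262),(210,290),(212,255),(185,140),(453,145),(522,185),(590,185)],[25,20,20,20,20,30,30]); print(g.round(1).tolist()); print(cr(g).tolist())
print("tcp",cr(arm.get_state()["tcp_pos"]))
e,d=ray(c,[(184,140),(453,144)]);
mid=onz(c,[(250,110.5),(250,171),(420,113),(420,175)],20); print(mid.round(1).tolist(), cr(mid).tolist())
E
```

```text
[[425.1, 25.1, 25.0], [397.9, 33.9, 20.0], [428.1, 26.2, 20.0], [513.3, 27.6, 20.0], [496.1, -147.8, 20.0], [468.2, -190.7, 30.0], [464.6, -237.0, 30.0]]
[[-228.3, 35.4, 25.0], [-256.1, 42.0, 20.0], [-225.3, 36.8, 20.0], [-140.6, 45.0, 20.0], [-143.6, -131.2, 20.0], [-168.1, -176.2, 30.0], [-167.9, -222.6, 30.0]]
tcp [-196.7  -44.4   80.4]
[[528.1, -17.8, 20.0], [489.2, -11.9, 20.0], [518.2, -125.5, 20.0], [477.4, -126.5, 20.0]] [[-122.1, 0.9, 20.0], [-161.4, 3.6, 20.0], [-123.5, -107.2, 20.0], [-164.0, -111.5, 20.0]]
```

apply_moves([
  {"offset": [0, 0, 28], "delta_rot": [0, 0, 0], "claw": 0},
  {"offset": [0, 0, 56], "delta_rot": [0, 0, 0], "claw": 0},
  {"offset": [0, 0, 56], "delta_rot": [0, 0, 0], "claw": 0},
])

```text
t: 2.48
tcp_pos: [449.1, -56.7, 22.7]
orientation: [-3.141, 0.004, -0.078]
force: [0.6, 0.5, -0.7]
grip_width: 0.998
```

```bash
python3 - <<'E'
from h import *
s=cam("side"); t=arm.get_state()["tcp_pos"]; print(t)
cv2.imwrite("pics/f3.png",cv2.resize(s["color"][150:270,220:380],None,fx=5,fy=5,interpolation=cv2.INTER_CUBIC)[:,:,::-1])
for z in (0,12,24): print(z,((proj(s,[(t[0]-4+11,t[1]-50,z),(t[0]-4-11,t[1]-50,z)])-[220,150])*5).round().tolist())
E
```

```text
[449.92064678 -56.86125276  24.24695661]
0 [[353.0, 536.0], [298.0, 553.0]]
12 [[352.0, 514.0], [297.0, 531.0]]
24 [[351.0, 491.0], [295.0, 508.0]]
```

View pics/f3.png

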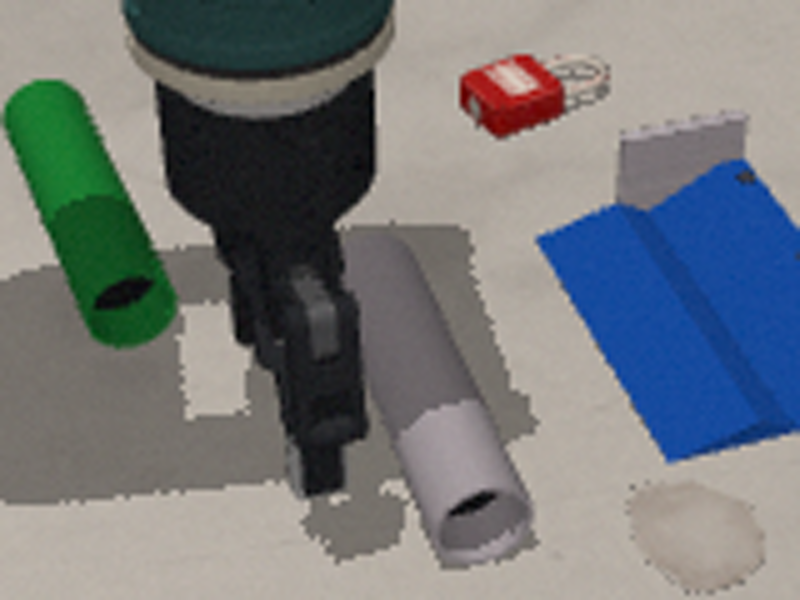

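apply_moves([
  {"offset": [0, 0, 10], "delta_rot": [0, 0, 0], "claw": 0},
  {"offset": [8, 0, 10], "delta_rot": [0, 0, 0], "claw": 0},
  {"offset": [15, 0, 10], "delta_rot": [0, 0, 0], "claw": 0},
  {"offset": [19, 0, 10], "delta_rot": [0, 0, 0], "claw": 0},
  {"offset": [22, 0, 10], "delta_rot": [0, 0, 0], "claw": 0},
  {"offset": [25, 0, 10], "delta_rot": [0, 0, 0], "claw": 0},
  {"offset": [29, 0, 10], "delta_rot": [0, 0, 0], "claw": 0},
  {"offset": [34, 0, 10], "delta_rot": [0, 0, 0], "claw": 0},
  {"offset": [39, 0, 10], "delta_rot": [0, 0, 0], "claw": 0},
  {"offset": [44, 0, 10], "delta_rot": [0, 0, 0], "claw": 0},
  {"offset": [49, 0, 10], "delta_rot": [0, 0, 0], "claw": 0},
  {"offset": [54, 0, 10], "delta_rot": [0, 0, 0], "claw": 0},
  {"offset": [59, 0, 10], "delta_rot": [0, 0, 0], "claw": 0},
  {"offset": [64, 0, 10], "delta_rot": [0, 0, 0], "claw": 0},
  {"offset": [69, 0, 10], "delta_rot": [0, 0, 0], "claw": 0},
  {"offset": [73, 0, 10], "delta_rot": [0, 0, 0], "claw": 0},
  {"offset": [76, 0, 10], "delta_rot": [0, 0, 0], "claw": 0},
  {"offset": [78, 0, 10], "delta_rot": [0, 0, 0], "claw": 0},
])

```text
t: 4.78
tcp_pos: [527.8, -63.0, 14.1]
orientation: [-3.141, 0.002, -0.079]
force: [0.5, 0.3, -0.1]
grip_width: 0.999
```

```bash
python3 - <<'E'
from h import *
s=snap("side","4"); c=snap("wrist","4"); print(arm.get_state()["tcp_pos"],arm.get_state()["force"])
E
```

```text
[527.79982583 -62.99623594  14.12976259] [ 0.64964705 -0.00195776  0.19484112]
```

View pics/wrist_4.png

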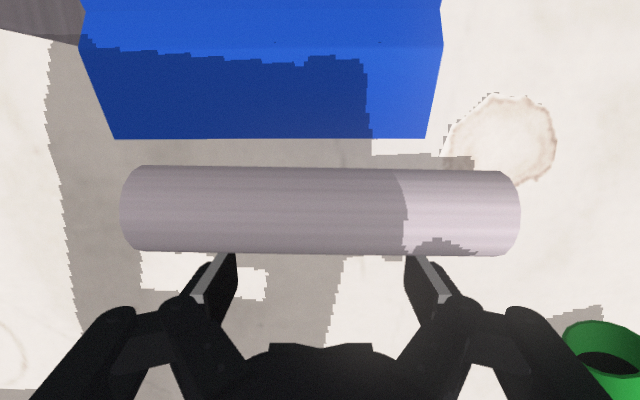

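View pics/side_4.png

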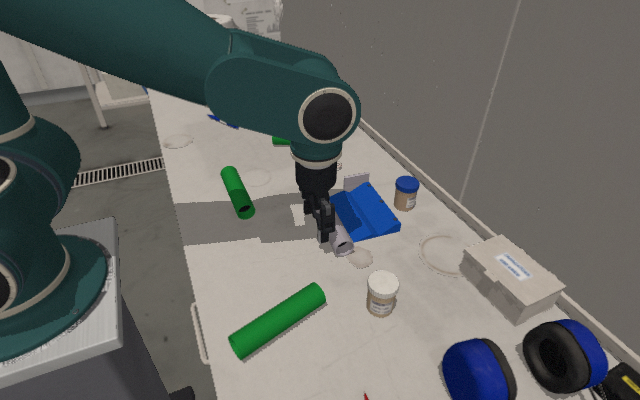

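```bash
python3 - <<'E'
from h import *
c=cam("wrist"); p=np.load("cr.npy")
def cr(P): 
    P=np.asarray(P)-[p[0],p[1],0]; return (P@R_.from_euler("z",p[2]).as_matrix()).round(1).tolist()
print("toe corners",cr(onz(c,[(115,138.5),(425,138.5)],0)))
print("tube L/R ends",cr(onz(c,[(120,210),(521,214)],20)))
print("edges",cr(onz(c,[(200,167),(200,250),(430,170.5),(430,255)],20)))
print("tcp",cr(arm.get_state()["tcp_pos"]))
E
```

```text
toe corners [[-56.3, 59.2, 0.0], [-56.4, -95.5, 0.0]]
tube L/R ends [[-87.0, 49.8, 20.0], [-88.7, -137.6, 20.0]]
edges [[-66.6, 9.4, 20.0], [-107.6, 14.7, 20.0], [-68.0, -92.1, 20.0], [-110.1, -97.2, 20.0]]
tcp [-119.0, -44.2, 14.1]
```

apply_moves([
  {"offset": [4, 0, 0], "delta_rot": [0, 0, 0], "claw": 0},
  {"offset": [9, 0, 0], "delta_rot": [0, 0, 0], "claw": 0},
  {"offset": [14, 0, 0], "delta_rot": [0, 0, 0], "claw": 0},
  {"offset": [19, 0, 0], "delta_rot": [0, 0, 0], "claw": 0},
  {"offset": [24, 0, 0], "delta_rot": [0, 0, 0], "claw": 0},
  {"offset": [29, 0, 0], "delta_rot": [0, 0, 0], "claw": 0},
  {"offset": [34, 0, 0], "delta_rot": [0, 0, 0], "claw": 0},
  {"offset": [38, 0, -1], "delta_rot": [0, 0, 0], "claw": 0},
  {"offset": [42, 0, -2], "delta_rot": [0, 0, 0], "claw": 0},
  {"offset": [46, 0, -3.5], "delta_rot": [0, 0, 0], "claw": 0},
  {"offset": [50, 0, -5], "delta_rot": [0, 0, 0], "claw": 0},
  {"offset": [54, 0, -6], "delta_rot": [0, 0, 0], "claw": 0},
  {"offset": [58, 0, -7], "delta_rot": [0, 0, 0], "claw": 0},
  {"offset": [61, 0, -8], "delta_rot": [0, 0, 0], "claw": 0},
  {"offset": [64, 0, -9], "delta_rot": [0, 0, 0], "claw": 0},
  {"offset": [67, 0, -10], "delta_rot": [0, 0, 0], "claw": 0},
  {"offset": [70, 0, -10], "delta_rot": [0, 0, 0], "claw": 0},
  {"offset": [73, 0, -10], "delta_rot": [0, 0, 0], "claw": 0},
  {"offset": [75, 0, -10], "delta_rot": [0, 0, 0], "claw": 0},
  {"offset": [75, 0, -10], "delta_rot": [0, 0, 0], "claw": 0},
])

```text
t: 7.42
tcp_pos: [602.6, -68.9, 23.9]
orientation: [-3.141, 0.002, -0.079]
force: [-0.3, 0.1, -0.4]
grip_width: 0.999
```

```bash
python3 - <<'E'
from h import *
s=snap("side","5"); c=snap("wrist","5"); print(arm.get_state()["tcp_pos"],arm.get_state()["force"])
cv2.imwrite("pics/s5.png",cv2.resize(s["color"][130:290,270:450],None,fx=3.5,fy=3.5,interpolation=cv2.INTER_CUBIC)[:,:,::-1])
E
```

```text
[602.43146087 -68.86949352  23.93868953] [-0.76514219  0.73862547  0.04384043]
```

View pics/wrist_5.png

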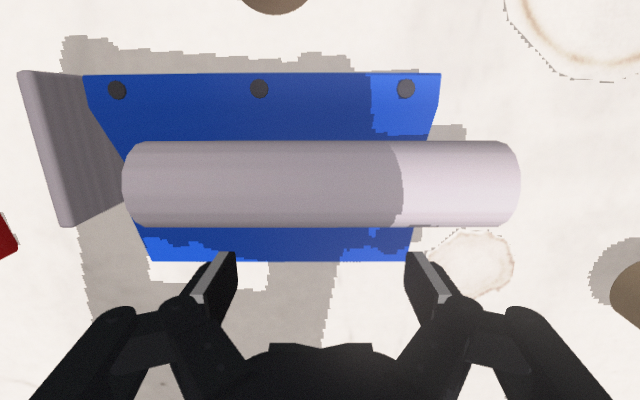

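View pics/s5.png

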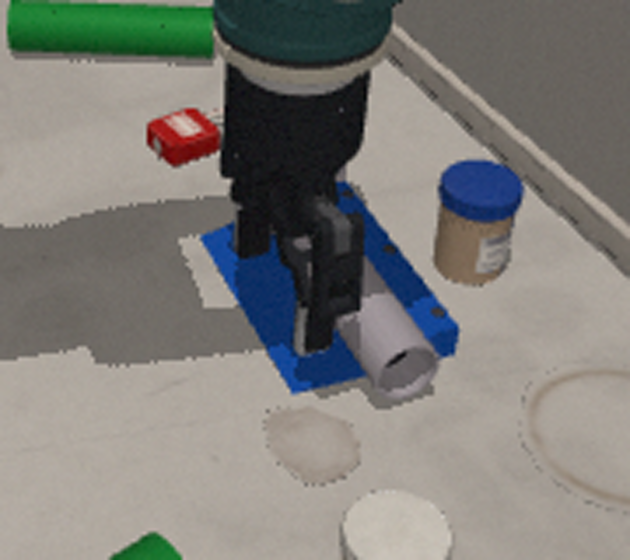

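```bash
python3 - <<'E'
from h import *
s=cam("side"); print(onz(s,[(463,285),(520,330),(465,250),(500,236)],[0,0,50,50]).round())
E
```

```text
[[ 716. -291.    0.]
 [ 738. -398.    0.]
 [ 733. -258.   50.]
 [ 817. -254.   50.]]
```

apply_moves([
  {"offset": [-20, 0, 0], "delta_rot": [0, 0, 0], "claw": 0},
  {"offset": [-20, 0, -40], "delta_rot": [0, 0, 0], "claw": 0},
  {"offset": [-20, 0, -80], "delta_rot": [0, 0, 0], "claw": 0.5},
  {"offset": [0, 40, -90], "delta_rot": [0, 0, 0], "claw": 1},
  {"offset": [20, 80, -90], "delta_rot": [0, 0, 0], "claw": 1},
  {"offset": [44, 121, -90], "delta_rot": [0, 0, 0], "claw": 1},
  {"offset": [44, 121, -90], "delta_rot": [0, 0, 0], "claw": 1},
  {"offset": [44, 121, -90], "delta_rot": [0, 0, 0], "claw": 1},
  {"offset": [44, 121, -90], "delta_rot": [0, 0, 0], "claw": 1},
])

```text
t: 8.7
tcp_pos: [636.7, -192.1, 114.0]
orientation: [-3.141, 0.002, -0.078]
force: [-0.0, -0.4, -0.4]
grip_width: 0.0
```

```bash
python3 - <<'E'
from h import *
s=snap("side","6"); c=snap("wrist","6"); print(arm.get_state()["tcp_pos"],arm.get_state()["force"])
cv2.imwrite("pics/s6.png",cv2.resize(s["color"][130:330,270:520],None,fx=3,fy=3,interpolation=cv2.INTER_CUBIC)[:,:,::-1])
E
```

```text
[ 636.77648791 -192.16693058  114.08886339] [ 0.11196356 -0.19175122  0.1806952 ]
```

View pics/wrist_6.png

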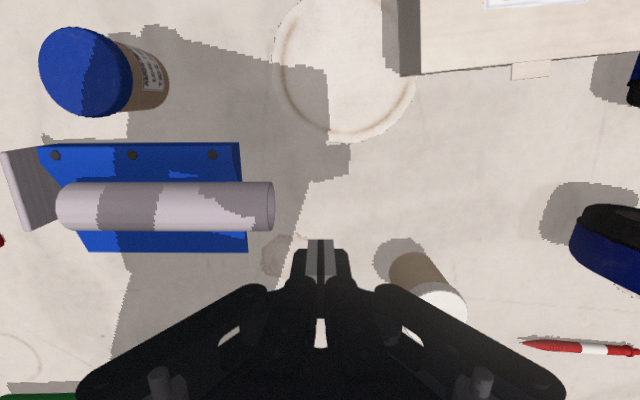

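View pics/s6.png

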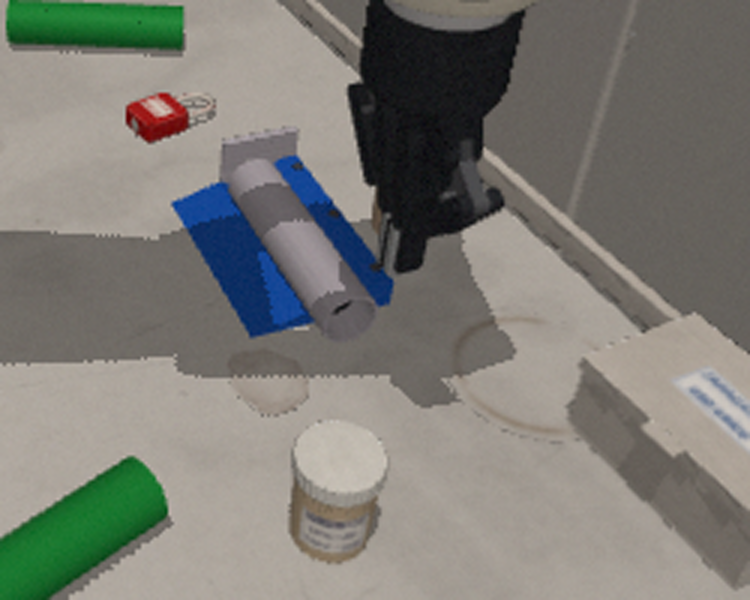

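apply_moves([
  {"offset": [0, 0, 0], "delta_rot": [0, 0, -10], "claw": 1},
  {"offset": [0, 0, 0], "delta_rot": [0, 0, -20], "claw": 1},
  {"offset": [0, 0, 0], "delta_rot": [0, 0, -30], "claw": 1},
  {"offset": [0, 0, 0], "delta_rot": [0, 0, -40], "claw": 1},
  {"offset": [0, 0, 0], "delta_rot": [0, 0, -50], "claw": 1},
  {"offset": [0, 0, 0], "delta_rot": [0, 0, -60], "claw": 1},
  {"offset": [0, 0, 15], "delta_rot": [0, 0, -70], "claw": 1},
  {"offset": [0, 0, 35], "delta_rot": [0, 0, -80], "claw": 1},
  {"offset": [0, 0, 65], "delta_rot": [0, 0, -90], "claw": 1},
  {"offset": [0, 0, 90], "delta_rot": [0, 0, -90], "claw": 1},
  {"offset": [0, 0, 90], "delta_rot": [0, 0, -90], "claw": 1},
  {"offset": [0, 0, 90], "delta_rot": [0, 0, -90], "claw": 1},
])

```text
t: 10.3
tcp_pos: [637.2, -192.1, 25.4]
orientation: [-3.142, 0.0, 1.493]
force: [0.4, -1.0, 0.3]
grip_width: 0.0
```

```bash
python3 - <<'E'
from h import *
p=np.load("cr.npy")
def cr(P): 
    P=np.asarray(P)-[p[0],p[1],0]; return (P@R_.from_euler("z",p[2]).as_matrix()).round(1).tolist()
s=snap("side","7"); c=snap("wrist","7"); t=arm.get_state(); print(cr(t["tcp_pos"]),t["orientation"],t["force"])
cv2.imwrite("pics/s7.png",cv2.resize(s["color"][130:330,270:520],None,fx=3,fy=3,interpolation=cv2.INTER_CUBIC)[:,:,::-1])
E
```

```text
[0.7, -164.2, 25.7] [3.14097396e+00 3.57624548e-04 1.49309421e+00] [ 0.12235707 -0.00539513 -0.41797199]
```

View pics/wrist_7.png

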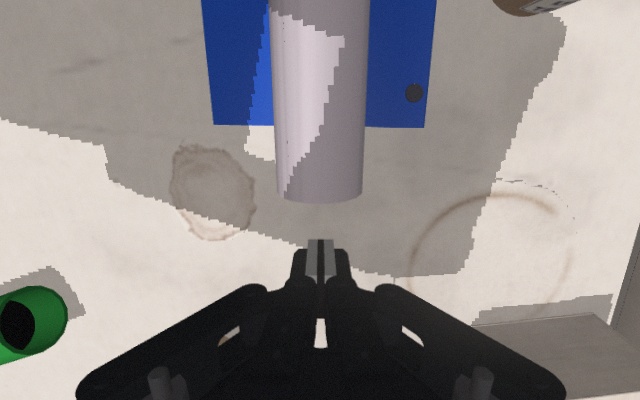

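View pics/s7.png

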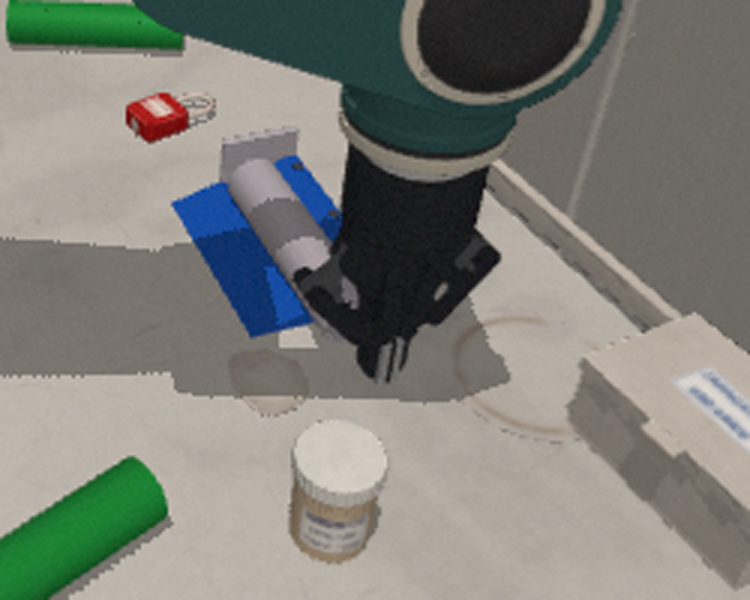

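apply_moves([
  {"offset": [10, 0, 2], "delta_rot": [0, 0, 0], "claw": 1},
  {"offset": [20, 0, 2], "delta_rot": [0, 0, 0], "claw": 1},
  {"offset": [24, 0, 2], "delta_rot": [0, 0, 0], "claw": 1},
  {"offset": [27, 0, 2], "delta_rot": [0, 0, 0], "claw": 1},
  {"offset": [30, 0, 2], "delta_rot": [0, 0, 0], "claw": 1},
  {"offset": [33, 0, 2], "delta_rot": [0, 0, 0], "claw": 1},
  {"offset": [36, 0, 2], "delta_rot": [0, 0, 0], "claw": 1},
  {"offset": [39, 0, 2], "delta_rot": [0, 0, 0], "claw": 1},
  {"offset": [42, 0, 2], "delta_rot": [0, 0, 0], "claw": 1},
  {"offset": [44, 0, 2], "delta_rot": [0, 0, 0], "claw": 1},
  {"offset": [44, 0, 2], "delta_rot": [0, 0, 0], "claw": 1},
])

```text
t: 11.78
tcp_pos: [640.7, -148.1, 23.7]
orientation: [3.141, 0.0, 1.493]
force: [-0.0, 0.1, 0.7]
grip_width: 0.003
```

```bash
python3 - <<'E'
from h import *
p=np.load("cr.npy")
def cr(P): 
    P=np.asarray(P)-[p[0],p[1],0]; return (P@R_.from_euler("z",p[2]).as_matrix()).round(1).tolist()
c=snap("wrist","8"); t=arm.get_state(); print(cr(t["tcp_pos"]),t["force"])
E
```

```text
[0.5, -120.0, 23.6] [-0.90449973 -0.41495269  0.19990137]
```

View pics/wrist_8.png

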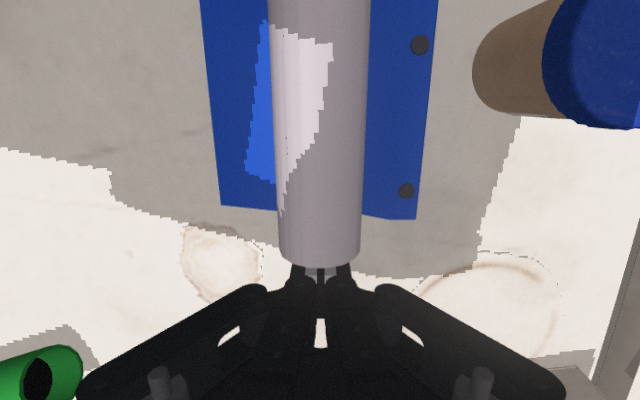

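apply_moves([
  {"offset": [2, 0, 0], "delta_rot": [0, 0, 0], "claw": 1},
  {"offset": [4, 0, 0], "delta_rot": [0, 0, 0], "claw": 1},
  {"offset": [6, 0, 0], "delta_rot": [0, 0, 0], "claw": 1},
  {"offset": [7, 0, 0], "delta_rot": [0, 0, 0], "claw": 1},
  {"offset": [7, 0, 0], "delta_rot": [0, 0, 0], "claw": 1},
])

```text
t: 12.45
tcp_pos: [641.3, -140.9, 23.6]
orientation: [3.141, -0.0, 1.493]
force: [0.9, -0.2, -0.2]
grip_width: -0.0
```

apply_moves([
  {"offset": [0.7, 0, 0], "delta_rot": [0, 0, 0], "claw": 1},
  {"offset": [1.4, 0, 0], "delta_rot": [0, 0, 0], "claw": 1},
])

```text
t: 12.7
tcp_pos: [641.4, -139.7, 23.6]
orientation: [3.141, 0.0, 1.493]
force: [-0.2, -6.9, -0.2]
grip_width: 0.006
```

apply_moves([
  {"offset": [0.6, 0, 0], "delta_rot": [0, 0, 0], "claw": 1},
  {"offset": [0.6, 0, 0], "delta_rot": [0, 0, 0], "claw": 1},
])

```text
t: 12.95
tcp_pos: [641.4, -139.7, 23.6]
orientation: [3.141, 0.001, 1.493]
force: [-0.0, -6.9, 0.8]
grip_width: 0.0
```

apply_moves([
  {"offset": [-2, 0, 0], "delta_rot": [0, 0, 0], "claw": 1},
  {"offset": [-10, 0, 0], "delta_rot": [0, 0, 0], "claw": 1},
  {"offset": [-40, 0, 0], "delta_rot": [0, 0, 0], "claw": 1},
  {"offset": [-50, 0, -40], "delta_rot": [0, 0, 0], "claw": 1},
  {"offset": [-50, 0, -90], "delta_rot": [0, 0, 0], "claw": 1},
  {"offset": [-50, 0, -150], "delta_rot": [0, 0, 0], "claw": 1},
  {"offset": [-30, 0, -200], "delta_rot": [0, 0, 0], "claw": 1},
  {"offset": [-30, 0, -200], "delta_rot": [0, 0, 0], "claw": 1},
])

```text
t: 13.95
tcp_pos: [640.2, -169.1, 228.8]
orientation: [3.134, 0.002, 1.494]
force: [-1.3, 0.3, 0.5]
grip_width: 0.001
```

```bash
python3 - <<'E'
from h import *
p=np.load("cr.npy")
c=snap("wrist","9"); s=snap("side","9"); t=arm.get_state(); print(t["tcp_pos"],t["force"],t["t"])
cv2.imwrite("pics/s9.png",cv2.resize(s["color"][130:330,270:520],None,fx=3,fy=3,interpolation=cv2.INTER_CUBIC)[:,:,::-1])
cv2.imwrite("pics/w9.png",cv2.resize(c["color"][0:250,200:450],None,fx=2.4,fy=2.4,interpolation=cv2.INTER_CUBIC)[:,:,::-1])
E
```

```text
[ 638.9417766  -169.48170798  223.65535689] [-1.04923879  0.3497593  -0.78255991] 14.05
```

View pics/wrist_9.png

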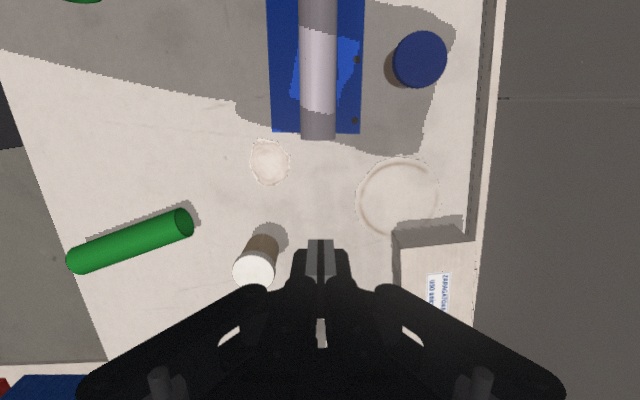

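View pics/s9.png

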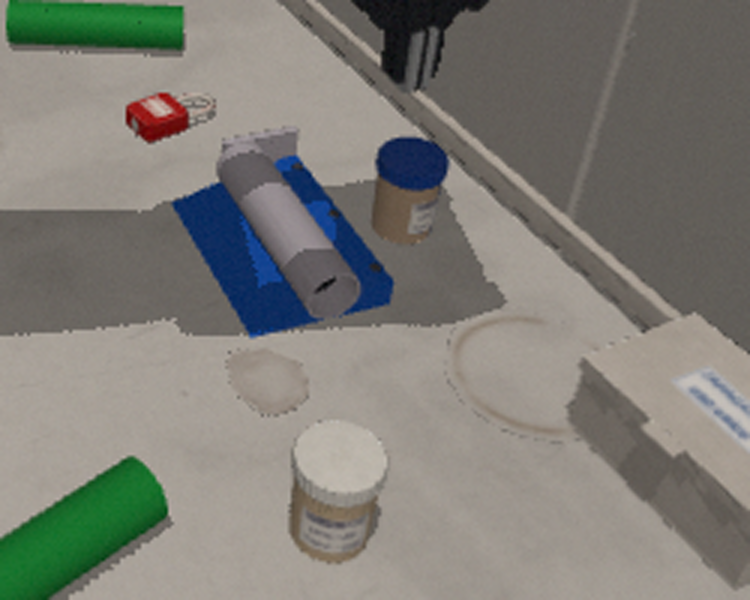

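```bash
python3 - <<'E'
from h import *
p=np.load("cr.npy")
def cr(P): 
    P=np.asarray(P)-[p[0],p[1],0]; return (P@R_.from_euler("z",p[2]).as_matrix()).round(1).tolist()
s=cam("side"); c=cam("wrist")
S=lambda L: np.array(L)/3+[270,130]-.3
def W(P): return np.array(P)@R_.from_euler("z",p[2]).as_matrix().T+[p[0],p[1],0]
print("end centre",cr(onz(s,S([(332,290)]),25)))
for y in (-100,-104,-110):
    print(y,"side crop exp",((proj(s,W([(0,y,25),(0,y,45),(0,y,5),(20,y,25),(-20,y,25)]))+.3-[270,130])*3).round().tolist())
    print("  wrist exp top/mid",proj(c,W([(0,y,45),(0,y,25),(-56,-95,0),(48,-95,22)])).round(1).tolist())
cv2.imwrite("pics/w10.png",cv2.resize(c["color"][100:160,250:380],None,fx=6,fy=6,interpolation=cv2.INTER_CUBIC)[:,:,::-1])
E
```

```text
end centre [[1.8, -93.1, 25.0]]
-100 side crop exp [[334.0, 297.0], [337.0, 274.0], [331.0, 319.0], [361.0, 291.0], [307.0, 304.0]]
  wrist exp top/mid [[320.3, 140.8], [320.3, 138.5], [273.5, 131.8], [363.1, 133.9]]
-104 side crop exp [[337.0, 301.0], [340.0, 278.0], [334.0, 323.0], [364.0, 295.0], [309.0, 308.0]]
  wrist exp top/mid [[320.3, 144.6], [320.3, 142.2], [273.5, 131.8], [363.1, 133.9]]
-110 side crop exp [[341.0, 307.0], [344.0, 284.0], [338.0, 329.0], [368.0, 300.0], [313.0, 314.0]]
  wrist exp top/mid [[320.3, 150.3], [320.3, 147.5], [273.5, 131.8], [363.1, 133.9]]
```

View pics/w10.png

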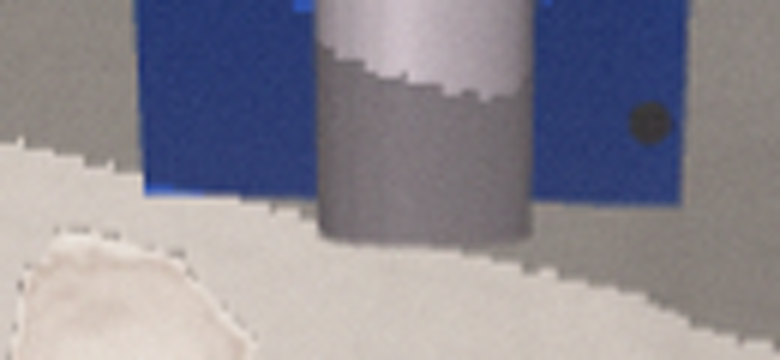

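```bash
python3 -c "
from plant import arm
print(arm.get_state()['t'],arm.close_job())"
```

```text
the job is handed in; nothing more can be done
14.15 None
```

The tube is lying in the V-groove with its end against the steel stop. I handed the job in at about 14 s of the 51 s limit; the hand-in gives no verdict.

**What I did:** I rolled the tube along the bench with the two open fingertips on its side, up the ramp and over the crest, where it dropped into the groove. With the jaws shut I then pushed its open end along the groove. I stopped when the wrist force jumped to about 7 N and the fingers would not advance any further, then backed the arm off and lifted it clear.

**What the last checks showed:**
- **Wrist view:** the tube's free end is at cradle y ≈ -100 mm, where it should be when the tube touches the stop, and the tube looks centred and parallel to the groove. Earlier wrist views had matched the cradle position to within about 1 mm.
- **Side view:** a rougher reading put that end at y ≈ -93 mm, which disagrees. It would put the tube 7 mm into the stop, so I trusted the wrist view and the contact force.
- **Other objects:** both pots and the padlock looked undisturbed in the last side picture; I did not measure their positions again. The green tubes were never touched.

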